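# Index the shuttle, fit the drive housing's cover on its dowels and hold it shut

## Robot

A 6-joint arm with a two-finger parallel gripper is mounted at the origin on a cart in front of the work surface, level with it; the furniture and walls round the work are solid. World frame = base frame: x ahead of the robot, y to its left, z up, the work surface at z = 0. Lengths are in m, angles in rad, forces in N, time in s.
With the tool pointing down it reaches from about 0.325 to 1 m from the base axis. Payload 5.1 kg.
Tool frame: the origin (TCP) lies on the mounting face of the last link; the fingertips stand robot.tcp_to_tips ahead of it and the grasp point (between the pads) lies 155 mm ahead of it (robot.tcp_to_tips is the distance from the TCP to the fingertips, in m); z points along the fingers, y is the line along which they close (so a half turn about z gives the same grasp; the last joint's range is limited). The gripper opens to 85 mm and grips with 20 to 120 N. Pads are 22 mm wide; open, the fingers measure 114 mm over their backs; the gripper's body (76 mm by 85 mm) begins 54 mm behind the grasp point. The pads swing forward as they close: fully open they stand 13 mm farther back than shut.
Start: joints at [1.102, 0.124, 1.65, -0, 1.367, -0.083], TCP at [0.245, 0.602, 0.405] pointing down, gripper open.
Joint ranges: [-2.61, 2.61], [-1.02, 2.33], [0.03, 2.71], [-1.35, 4.49], [0.32, 2.68], [-2.91, 2.91]. Speed limits (rad/s): [2.57, 2.57, 3.14, 3.14, 3.14, 3.14].

## Interface

Orientations are given as a unit quaternion [w, x, y, z].
In Python, from station import robot gives the robot as it stands.
- The arm moves only by the tool move_arm, never from a script. Its argument "increments" is a list of rows, each a list of 5 numbers: the finger opening in cm, from 0 to 8.54, then the shift along the tool's x, y, z in cm, then the turn about the tool's z in degrees. A call has 1 to 10 rows; each row shifts and turns the commanded pose from where the row before left it, along the tool's axes as they then stand; what a row does not reach is not made up. A row lasts 1/10 s, in which the tool goes at most 50 mm and 8.59 degrees, less where a joint would pass 70% of its speed; a pose out of reach is approached as far as the arm can. A call with a gripper value outside its range is refused whole. The fingers move at their own pace and stop on an object; "force" is the grip in N (left out, the last holds). Time passes only in rows, so rows that do not move let the fingers close. It gives the time, the measured TCP pose, the force, the opening and the grip force at its end, in the units of the state.
- robot.observe(): the state, without advancing time (a new reading comes with each control period).
- robot.snapshot(name): name is "scene" or "top" or "wrist"; returns the picture (384x512x3 uint8, blue, green, red); there is no depth.
- robot.get_calibration(name): a dict with "fx", "fy", "cx", "cy" (pixels), "k1" (the pictures are not rectified: a ray, as slopes to the right and down, at radius r is drawn at 1 + k1 r^2 times it, then the intrinsics apply), "world_from_camera" (4x4, takes a point from camera to world coordinates); the wrist camera has in their place "tool_from_camera" (4x4, takes a point from camera to tool coordinates, whose origin is the TCP and whose axes are the flange's). Camera axes: x right, y up, looking along -z (the intrinsics and any distortion apply to the point x, -y, -z); pixel columns grow to the right and rows downward; lengths in m; the calibration is good to about 2 mm. A picture is of the moment at which its call begins: read the wrist's pose just before it. get_calibration takes no time and is no camera call.
- robot.hand_in(): hands the job in; it is judged then, once.
The state is a dict: "t": time; "joint_pos": joint angles; "dq": joint speeds; "joint_torque": joint torques, N m; "position": TCP position; "tool_rot": TCP orientation; "wrist_force": force on the tool from outside, world axes, zero at the start; "moment": the same for the moment, N m; "grip_width": finger opening in m; "grip_force": force on a finger pad.
Only numpy, scipy, OpenCV 4.12 (cv2) and the standard library are available. Lean on these libraries where they do the work, as an engineer would, in place of code of your own. Each camera call takes 0.05 s, during which the arm holds its last target. There are 200 camera calls.

## Task

Push the shuttle along its rail to the closing station, until it clicks into the notch with its pointer level with the pointer on the rail. Then take the finned cover, set it on the two dowels of the open housing on the shuttle (the large hole over the thick dowel) and press it down against the springy seal until cover and housing meet metal to metal. Finish like that: do not let go, keep the cover pressed fully shut, and leave the other things on the bench where they lie.

Things in the scene. Friction and masses are not known exactly. Their poses are not given: they have to be found in the camera images.
- shuttle (a joint): travel of the shuttle in m: 0 at the rail's right end (-y), growing along the rail's +y (to the robot's left) to 0.110 at the end stop; starts at 0 to 0.04. Closing station: 0.090, where a sprung ball drops into a notch, centres the shuttle from about 3 mm either side and holds it with some 7 N. Elsewhere it moves against 1.5 N of friction and stays where it is left.
- station (a point): point fixed to the rail: where rim lies when the shuttle is at the closing station, 52 mm above the bench. y: direction of travel; x: across the rail, away from the robot; z up. Aluminium base 144 mm (x) by 275 mm, from 190 mm behind this point to 85 mm ahead along y, screwed down, yaw within 0.2 rad; a 33 mm high steel pointer on its robot-side edge marks the station.
- push_post (a point): centre of the top of the upright steel post for moving the shuttle: 16 mm in diameter, standing 46 mm out of the shuttle's plate, its top 80 mm above the bench. It stands 71 mm behind the housing's centre (rail's -y), with 17 mm of free space between post and housing. Axes as station.
- rim (a point): centre of the open housing half bolted on the shuttle, at the height of its metal rim, 52 mm above the bench; axes as station. The housing is aluminium, 124 mm (x, across the rail) by 92 mm (y, along it), with a circuit board inside. Its two dowels stand 18 mm above the rim, the upper 7 mm tapered to 5 mm (thick) and 2 mm (thin).
- seal (a joint): how far the black sprung sealing frame round the rim is pressed down, in m: 0 free, when it stands 5 mm above the rim, 0.005 level with the rim. It takes 3 N to begin to move and 8 N to be level, and lifts the cover again when the push ends.
- big_dowel (a point): axis of the thick dowel (10 mm in diameter) at rim height, 50 mm from the housing's centre along -x (the robot's side).
- small_dowel (a point): axis of the thin dowel (7 mm in diameter) at rim height, 50 mm from the housing's centre along +x.
- cover: finned aluminium cover, 0.22 kg: plate 124 (x) by 92 (y) by 10 mm, in the middle of its top a block of fins 70 long (x), 26 wide (y), 30 mm high, to be gripped across its width. Origin: centre of its underside. Starts at the left, yaw within 0.7 rad. Shut: at rim, axes alike. A rack 225 mm high (nearest corner x 0.525 y 0.16) stands close behind the way to the rail: carry over or in front of it.
- big_hole (a point): axis of the cover's large through hole (12 mm), at the underside, 50 mm from its centre along the cover's -x; it goes over the thick dowel.
- small_hole (a point): axis of the cover's small through hole (9 mm), at the underside, 50 mm from its centre along the cover's +x; it goes over the thin dowel.
- black_marker: a white marker with black cap, 15 by 132 mm, by the front of the rack; to be left alone. Origin: centre of its underside.
- dongle: a black USB stick, 18 by 54 by 9 mm, near the bench's front edge; to be left alone. Origin: centre of its underside.
- screwdriver: a blue-handled screwdriver, 156 mm long, left of the cover; to be left alone. Origin: centre of its underside.
- tin: a round white tin, 60 mm across, 22 mm high, left of the cover; to be left alone. Origin: centre of its underside.
- red_marker: a red marker, 15 by 132 mm, left behind the cover; to be left alone. Origin: centre of its underside.

How it is judged:
By the outcome, as a careful person would: the job done as asked, in the order asked, and still so for the second after the job is handed in, while the arm keeps its last pose, push and grip.
It also fails if it takes over 54 s, if anything falls off the work surface, if the arm or the gripper's body presses on something with over 40 N, if the wrist force passes 120 N, or if a joint passes its speed limit or range.

## Working session

There is one attempt and no reset: what is moved stays moved. The work goes in short steps, Python scripts to look and compute and a tool call to move; the robot and the scene stay as the last step left them, time stands still between calls to the robot, and variables do not carry over. Pictures are saved under pics/ and viewed, at most 10 in all, crops included, and the job is handed in when it is done.

Besides the shell and the picture viewer there is one more tool, called after "Call:" by a JSON object that holds its "name" and its "arguments". move_arm: Moves the arm, as the interface text tells. Its arguments: {"type":"object","properties":{"increments":{"type":"array","items":{"type":"array","items":{"type":"number"}}},"force":{"type":"number"}},"required":["increments"]}

```bash
ls; mkdir -p pics; cat > h.py <<'E'
import numpy as np, cv2
from scipy.spatial.transform import Rotation as R
from station import robot
def T_tool(s):
    T=np.eye(4); q=s["tool_rot"]; T[:3,:3]=R.from_quat([q[1],q[2],q[3],q[0]]).as_matrix(); T[:3,3]=s["position"]; return T
def cam(name):
    s=robot.observe(); c=robot.get_calibration(name)
    W=np.array(c["world_from_camera"]) if "world_from_camera" in c else T_tool(s)@np.array(c["tool_from_camera"])
    return c,W
def ray(c,W,u,v):
    x=(u-c["cx"])/c["fx"]; y=(v-c["cy"])/c["fy"]; a,b=x,y
    for _ in range(20):
        f=1+c["k1"]*(a*a+b*b); a,b=x/f,y/f
    return W[:3,3],W[:3,:3]@np.array([a,-b,-1])
def at(c,W,u,v,z):
    o,d=ray(c,W,u,v); return o+d*(z-o[2])/d[2]
def proj(c,W,p):
    q=np.linalg.inv(W)@np.append(p,1); a,b=q[0]/-q[2],-q[1]/-q[2]; f=1+c["k1"]*(a*a+b*b)
    return np.array([c["fx"]*a*f+c["cx"],c["fy"]*b*f+c["cy"]])
E
python3 - <<'E'
from h import *
s=robot.observe(); print(s, robot.tcp_to_tips); print(T_tool(s).round(3))
for n in("top","scene"):
    c,W=cam(n); print(n,c); cv2.imwrite(f"pics/{n}0.png",robot.snapshot(n))
E
```

```text
pics
{'t': 0.0, 'joint_pos': array([ 1.10241972e+00,  1.24488397e-01,  1.65172152e+00,  3.88911943e-05,
        1.36747263e+00, -8.25833467e-02]), 'dq': array([ 9.70194454e-04, -1.18393237e-03,  1.42579138e-05,  1.70437693e-04,
        3.00093619e-03,  1.37416518e-03]), 'joint_torque': array([-4.48250157e-04, -4.23603809e+01, -3.65457630e+01, -2.97358690e-05,
        6.97501513e-03, -8.18081134e-06]), 'position': array([0.24448539, 0.60198426, 0.40343536]), 'tool_rot': array([-3.02556602e-04,  1.91706373e-01,  9.81451769e-01, -1.00036344e-03]), 'wrist_force': array([ 0.01280127, -0.05315094, -0.1504076 ]), 'moment': array([ 0.04379317,  0.01870514, -0.01416563]), 'grip_force': 0.0, 'grip_width': 0.08550767296103441} 0.1734
[[-0.926  0.376 -0.001  0.244]
 [ 0.376  0.926 -0.002  0.602]
 [ 0.    -0.002 -1.     0.403]
 [ 0.     0.     0.     1.   ]]
top {'fx': 451.10909623394895, 'fy': 451.10909623394895, 'cx': 253.2467399967737, 'cy': 194.66920393291838, 'k1': -0.11063019667911121, 'world_from_camera': array([[-0.00210944,  0.9856007 , -0.16907633,  0.17184519],
       [-0.9999723 , -0.00328578, -0.00667797,  0.04260608],
       [-0.00713736,  0.16905756,  0.98558034,  1.85078837],
       [ 0.        ,  0.        ,  0.        ,  1.        ]])}
scene {'fx': 386.7611370861862, 'fy': 386.7611370861862, 'cx': 256.02140315292723, 'cy': 188.77326644357706, 'k1': -0.016545541726762807, 'world_from_camera': array([[-0.82941366,  0.24257823, -0.50321843, -0.23598176],
       [-0.55833708, -0.33055585,  0.76091559,  1.1188391 ],
       [ 0.01823976,  0.91207929,  0.40960796,  0.66244006],
       [ 0.        ,  0.        ,  0.        ,  1.        ]])}
```

View pics/top0.png

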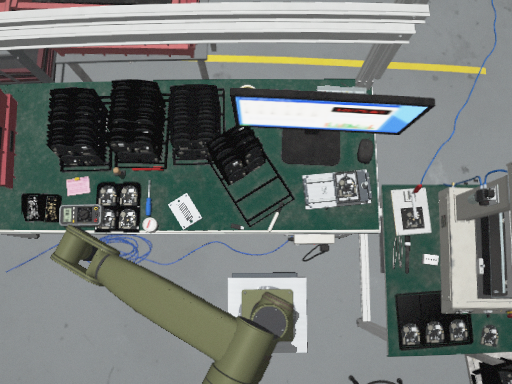

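View pics/scene0.png

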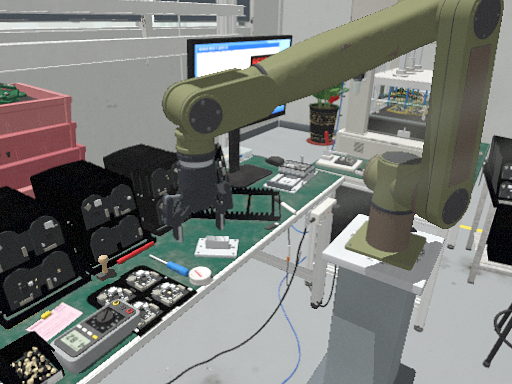

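The top view shows the cover at about (185,210) and the rail at about (337,188), with the shuttle near its right end. Next I'll get rough coordinates, then a closer look with the wrist camera.

```bash
python3 - <<'E'
from h import *
c,W=cam("top")
for n,u,v,z in [("cover",185,210,.01),("railL",304,190,.03),("railR",370,188,.03),("housing",350,187,.05),("rackcorner",250,224,0),("marker",273,220,0),("edge",250,232,0)]:
    print(n,at(c,W,u,v,z).round(3))
c,W=cam("wrist"); print(c); print((np.linalg.inv(T_tool(robot.observe()))@W).round(3))
cv2.imwrite("pics/w0.png",robot.snapshot("wrist"))
im=cv2.imread("pics/top0.png")[150:250,150:390]
cv2.imwrite("pics/top0c.png",cv2.resize(im,None,fx=3.3,fy=3.3,interpolation=cv2.INTER_CUBIC))
E
```

```text
cover [0.424 0.337 0.01 ]
railL [ 0.503 -0.153  0.03 ]
railR [ 0.511 -0.427  0.03 ]
housing [ 0.511 -0.34   0.05 ]
rackcorner [0.367 0.069 0.   ]
marker [ 0.383 -0.026  0.   ]
edge [0.334 0.069 0.   ]
{'fx': 324.5401326452377, 'fy': 324.5401326452377, 'cx': 259.9670953511043, 'cy': 196.45420871800692, 'k1': -0.04699474256844937, 'tool_from_camera': array([[-4.68689744e-04,  9.61972628e-01,  2.73145461e-01,
         6.83840159e-02],
       [ 9.99998486e-01, -6.82749902e-06,  1.73994069e-03,
         4.40364173e-04],
       [ 1.67564022e-03,  2.73145863e-01, -9.61971169e-01,
         3.02431244e-02],
       [ 0.00000000e+00,  0.00000000e+00,  0.00000000e+00,
         1.00000000e+00]])}
[[-0.     0.962  0.273  0.068]
 [ 1.    -0.     0.002  0.   ]
 [ 0.002  0.273 -0.962  0.03 ]
 [ 0.     0.     0.     1.   ]]
```

View pics/top0c.png

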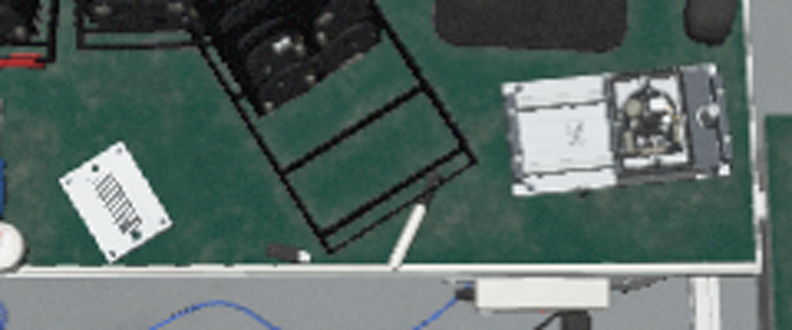

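View pics/w0.png

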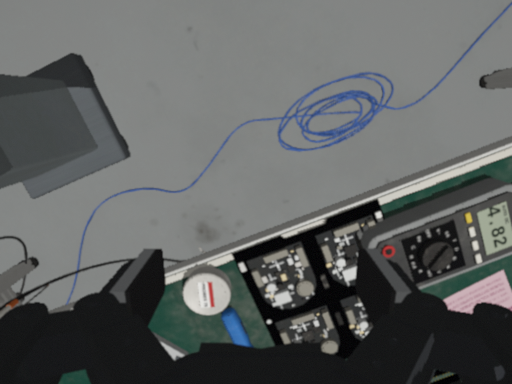

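The crop shows the cover with its long axis at roughly 32° yaw, and the shuttle at the rail's right end with the post at crop (707,115). The wrist view points too far left, so I'll move above the cover, which is on the way, and look there.

Call:
{"name": "move_arm", "arguments": {"increments": [[8.5,-4.2,-2.45,-0.4,0],[8.5,-4.2,-2.45,-0.4,0],[8.5,-4.2,-2.45,-0.4,0],[8.5,-4.2,-2.45,-0.4,0],[8.5,-4.2,-2.45,-0.4,0],[8.5,-4.2,-2.45,-0.4,0],[8.5,-4.2,-2.45,-0.4,-4],[8.5,0,0,0,-8],[8.5,0,0,0,-8],[8.5,0,0,0,-8]]}}

```text
t: 1.15
position: [0.4528, 0.332, 0.4323]
tool_rot: [-0.0, -0.054, 0.999, -0.0]
wrist_force: [-0.2, 0.1, -0.1]
grip_width: 0.0851
grip_force: 0.0
```

```bash
python3 - <<'E'
from h import *
s=robot.observe(); print(s["t"],T_tool(s).round(3),s["joint_pos"].round(2))
c,W=cam("wrist"); np.save("pics/W1.npy",W)
cv2.imwrite("pics/w1.png",robot.snapshot("wrist"))
E
```

```text
1.15 [[-0.994 -0.107 -0.001  0.453]
 [-0.107  0.994 -0.     0.332]
 [ 0.001 -0.    -1.     0.432]
 [ 0.     0.     0.     1.   ]] [ 0.54 -0.09  1.82  0.    1.41 -1.14]
```

View pics/w1.png

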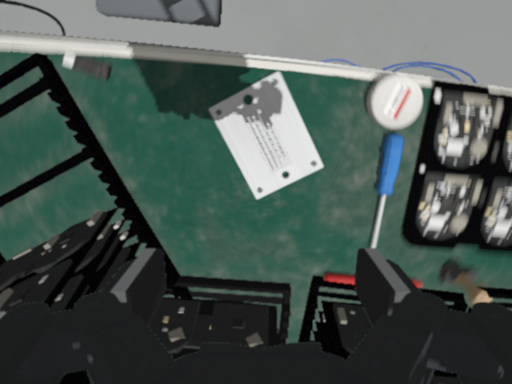

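The cover is seen fully: plate corners near (210,110), (279,72), (323,165) and (258,199), the large hole at (249,98) and the small one at (286,174).

```bash
python3 - <<'E'
from h import *
c,_=cam("wrist"); W=np.load("pics/W1.npy"); P=lambda u,v:at(c,W,u,v,.01)[:2]
C=[P(*p) for p in[(210,110),(279,72),(323,165),(258,199)]]
b,s=P(249,98),P(286,174)
print("centre",np.mean(C,0).round(4),"sides",[np.linalg.norm(C[i]-C[i-1]).round(3) for i in range(4)])
print("holes",b.round(4),s.round(4),"mid",((b+s)/2).round(4),np.linalg.norm(s-b).round(3))
d=s-b; print("yaw",np.degrees(np.arctan2(d[1],d[0])), "edge yaw",[np.degrees(np.arctan2(*(C[i]-C[j])[::-1])).round(1) for i,j in((2,1),(3,0))])
E
```

```text
centre [0.4222 0.3375] sides [np.float64(0.122), np.float64(0.091), np.float64(0.121), np.float64(0.091)]
holes [0.3784 0.3104] [0.4631 0.3646] mid [0.4207 0.3375] 0.101
yaw 32.573577472722526 edge yaw [np.float64(33.4), np.float64(33.4)]
```

Call:
{"name": "move_arm", "arguments": {"increments": [[8.5,-0.2,-4.9,0,0],[8.5,-0.2,-4.9,0,0],[8.5,-0.2,-4.9,0,0],[8.5,-0.2,-4.9,0,0],[8.5,-0.2,-4.9,0,0],[8.5,-0.2,-4.9,0,0],[8.5,-0.2,-4.9,0,0],[8.5,-0.2,-4.9,0,0],[8.5,-0.2,-4.9,0,0],[8.5,-0.2,-4.9,0,0]]}}

```text
t: 2.2
position: [0.5225, -0.1546, 0.4326]
tool_rot: [0.0, -0.05, 0.999, 0.0]
wrist_force: [1.6, 0.6, 0.9]
grip_width: 0.0848
grip_force: 0.0
```

Call:
{"name": "move_arm", "arguments": {"increments": [[0,-0.2,-4.9,0,0],[0,-0.2,-4.9,0,0],[0,-0.2,-4.9,0,0],[0,0,0,0,0],[0,0,0,0,0]]}}

```text
t: 2.7
position: [0.5437, -0.2993, 0.4318]
tool_rot: [-0.001, -0.05, 0.999, 0.001]
wrist_force: [0.9, -0.6, 0.6]
grip_width: 0.0116
grip_force: 0.0
```

```bash
python3 - <<'E'
from h import *
s=robot.observe(); print(s["t"],T_tool(s).round(3),s["joint_pos"].round(2))
c,W=cam("wrist"); np.save("pics/W2.npy",W)
cv2.imwrite("pics/w2.png",robot.snapshot("wrist"))
E
```

```text
2.7 [[-0.995 -0.099 -0.001  0.544]
 [-0.099  0.995  0.001 -0.299]
 [ 0.001  0.001 -1.     0.432]
 [ 0.     0.     0.     1.   ]] [-0.59  0.04  1.69  0.    1.41 -2.26]
```

View pics/w2.png

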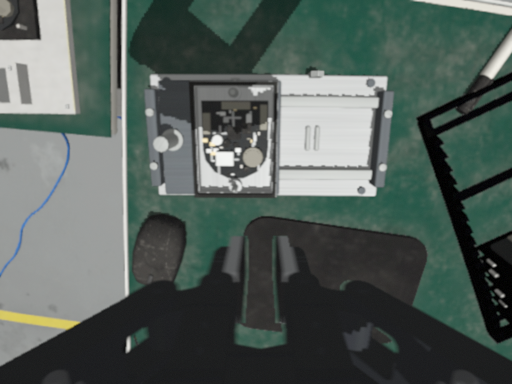

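The rail is nearly aligned with the image. The post's top is at about (161,144), the station pointer at about (316,72), the housing spans columns 195–275, and the dowels are near (232,93) and (236,184).

```bash
python3 - <<'E'
from h import *
c,_=cam("wrist"); W=np.load("pics/W2.npy"); P=lambda u,v,z:at(c,W,u,v,z)
for n,u,v,z in[("post",161,144,.08),("big",232,93,.07),("small",236,184,.07),("pointer",316,72,.033),("baseTL",150,76,.02),("baseTR",388,77,.02),("baseBL",158,195,.02),("baseBR",376,195,.02),("house TL",194,82,.052),("TR",277,82,.052),("BL",197,194,.052),("BR",275,194,.052)]: print(n,P(u,v,z).round(4))
im=cv2.imread("pics/w2.png")[55:210,130:400]
cv2.imwrite("pics/w2c.png",cv2.resize(im,None,fx=2.9,fy=2.9,interpolation=cv2.INTER_CUBIC))
E
```

```text
post [ 0.5219 -0.3999  0.08  ]
big [ 0.4667 -0.3344  0.07  ]
small [ 0.5577 -0.3232  0.07  ]
pointer [ 0.435  -0.2496  0.033 ]
baseTL [ 0.4556 -0.4316  0.02  ]
baseTR [ 0.4301 -0.1663  0.02  ]
baseBL [ 0.5932 -0.42    0.02  ]
baseBR [ 0.5668 -0.1538  0.02  ]
house TL [ 0.4591 -0.3757  0.052 ]
TR [ 0.4509 -0.291   0.052 ]
BL [ 0.5779 -0.3667  0.052 ]
BR [ 0.5693 -0.2799  0.052 ]
```

View pics/w2c.png

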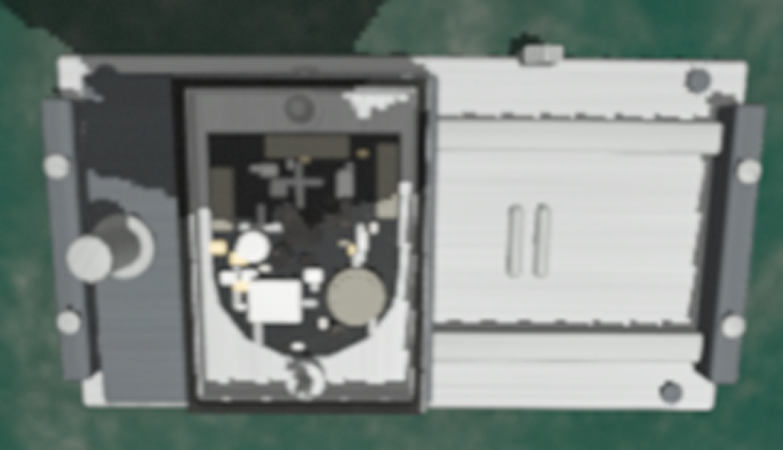

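Measured: post top at (0.522, −0.400), rail yaw about 5.3°, and about 86 mm of travel to the station. The checks agree: post to housing 71 mm, pointer 72 mm across. I'll come down behind the post with the fingers closed.

Call:
{"name": "move_arm", "arguments": {"increments": [[0,0.8,-3.65,0,0],[0,0.8,-3.65,0,0],[0,0.8,-3.65,0,0],[0,0.8,-3.65,0,0],[0,0,0,4.5,0],[0,0,0,4.5,0],[0,0,0,4.5,0],[0,0,0,4.5,0],[0,0,0,2.7,0],[0,0,0,0,0]]}}

```text
t: 3.75
position: [0.5259, -0.4434, 0.2199]
tool_rot: [-0.004, -0.052, 0.999, 0.004]
wrist_force: [-0.7, 0.2, -0.5]
grip_width: -0.0001
grip_force: 0.0
```

Call:
{"name": "move_arm", "arguments": {"increments": [[0,0,1.5,0,0],[0,0,1.5,0,0],[0,0,1.5,0,0],[0,0,1.5,0,0],[0,0,1.5,0,0],[0,0,1.0,0,0],[0,0,0.7,0,0],[0,0,0.5,0,0],[0,0,0,0,0]]}}

```text
t: 4.65
position: [0.5166, -0.3495, 0.2251]
tool_rot: [-0.001, -0.052, 0.999, 0.001]
wrist_force: [0.5, 0.2, 0.1]
grip_width: 0.0002
grip_force: 0.0
```

```bash
cat > look.py <<'E'
from h import *
import sys
n=sys.argv[1]; s=robot.observe(); c,W=cam("wrist"); np.save(f"pics/W{n}.npy",W)
cv2.imwrite(f"pics/w{n}.png",robot.snapshot("wrist"))
print(s["t"],T_tool(s).round(4),s["wrist_force"].round(2))
E
python3 look.py 3
```

```text
4.65 [[-0.9947 -0.103  -0.0015  0.5166]
 [-0.103   0.9947  0.0016 -0.3495]
 [ 0.0013  0.0017 -1.      0.2251]
 [ 0.      0.      0.      1.    ]] [0.51 0.21 0.11]
```

View pics/w3.png

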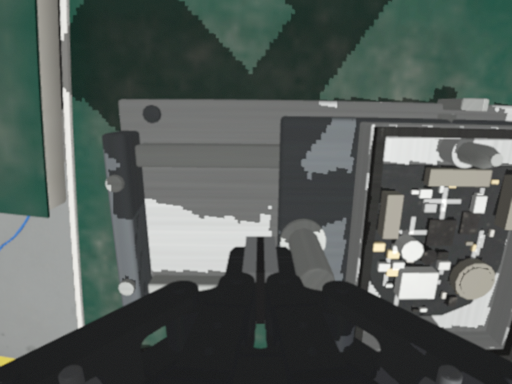

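The shuttle's pointer at about (449,105) is still some 12 mm short of the rail's pointer at about (475,103), which agrees with the distance moved. I'll finish in small steps and watch the force.

Call:
{"name": "move_arm", "arguments": {"increments": [[0,0,0.4,0,0],[0,0,0.4,0,0],[0,0,0.1,0,0],[0,0,0.1,0,0]]}}

```text
t: 5.1
position: [0.5157, -0.3417, 0.2253]
tool_rot: [0.0, -0.052, 0.999, -0.003]
wrist_force: [1.0, -11.7, -6.6]
grip_width: 0.0001
grip_force: 5.7
```

Call:
{"name": "move_arm", "arguments": {"increments": [[0,0,0.1,0,0]]}}

```text
t: 5.2
position: [0.5156, -0.3413, 0.2254]
tool_rot: [0.0, -0.052, 0.999, -0.003]
wrist_force: [2.6, -14.3, -9.1]
grip_width: 0.0003
grip_force: 7.1
```

Call:
{"name": "move_arm", "arguments": {"increments": [[0,0,0.1,0,0]]}}

```text
t: 5.3
position: [0.5155, -0.3408, 0.2254]
tool_rot: [0.001, -0.052, 0.999, -0.004]
wrist_force: [1.7, -16.4, -9.4]
grip_width: -0.0002
grip_force: 8.4
```

```bash
python3 look.py 4; python3 - <<'E'
import cv2
im=cv2.imread("pics/w4.png")[85:190,340:512]
cv2.imwrite("pics/w4c.png",cv2.resize(im,None,fx=4.5,fy=4.5,interpolation=cv2.INTER_CUBIC))
E
```

```text
5.3 [[-0.9947 -0.103   0.0019  0.5155]
 [-0.103   0.9946 -0.0084 -0.3408]
 [-0.001  -0.0085 -1.      0.2254]
 [ 0.      0.      0.      1.    ]] [  1.74 -16.44  -9.36]
```

View pics/w4c.png

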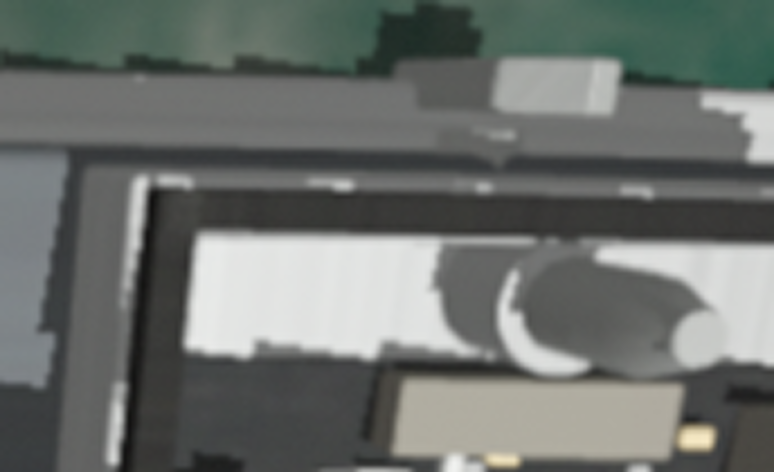

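The crop shows the big dowel's tip at crop (698,340), which is pixel (495,160.6), next to the rail pointer at crop (560,85). I'll work out the travel from those numbers.

```bash
python3 - <<'E'
from h import *
c,_=cam("wrist"); t=np.array([-.0924,.9957]); n=np.array([.9957,.0924])
W2,W3,W4=[np.load(f"pics/W{i}.npy") for i in(2,3,4)]
def f(nm,W,u,v,z):
    p=at(c,W,u,v,z); print(nm,p.round(4),"along",(p[:2]@t).round(4),"across",(p[:2]@n).round(4))
f("dowel w2",W2,232.8,91.9,.07); f("dowel tip w3",W3,490,158,.07); f("tip w4",W4,495.1,160.6,.07)
f("dowel base w4",W4,340+548/4.5,85+312/4.5,.052)
f("dowel base w4 z45",W4,340+548/4.5,85+312/4.5,.045)
f("pointer w2 top",W2,316.9,72,.033)
for z in(.01,.02,.033):
  f(f"ptr w4 left-edge base z{z}",W4,340+400/4.5,85+70/4.5,z)
  f(f"ptr w4 mid z{z}",W4,340+495/4.5,85+85/4.5,z)
  f(f"ptr w4 right z{z}",W4,340+605/4.5,85+85/4.5,z)
for z in (.03,.04): f(f"wedge {z}",W4,340+500/4.5,85+165/4.5,z)
E
```

```text
dowel w2 [ 0.4656 -0.3337  0.07  ] along -0.3753 across 0.4328
dowel tip w3 [ 0.4586 -0.2637  0.07  ] along -0.3049 across 0.4322
tip w4 [ 0.4586 -0.2547  0.07  ] along -0.296 across 0.4331
dowel base w4 [ 0.4592 -0.2575  0.052 ] along -0.2988 across 0.4334
dowel base w4 z45 [ 0.4598 -0.2531  0.045 ] along -0.2945 across 0.4344
pointer w2 top [ 0.4349 -0.2487  0.033 ] along -0.2878 across 0.4101
ptr w4 left-edge base z0.01 [ 0.4354 -0.2573  0.01  ] along -0.2964 across 0.4098
ptr w4 mid z0.01 [ 0.4358 -0.245   0.01  ] along -0.2842 across 0.4113
ptr w4 right z0.01 [ 0.4341 -0.231   0.01  ] along -0.2701 across 0.4109
ptr w4 left-edge base z0.02 [ 0.4361 -0.2622  0.02  ] along -0.3014 across 0.41
ptr w4 mid z0.02 [ 0.4364 -0.2506  0.02  ] along -0.2898 across 0.4114
ptr w4 right z0.02 [ 0.4348 -0.2374  0.02  ] along -0.2765 across 0.411
ptr w4 left-edge base z0.033 [ 0.4369 -0.2686  0.033 ] along -0.3078 across 0.4102
ptr w4 mid z0.033 [ 0.4372 -0.2578  0.033 ] along -0.2971 across 0.4115
ptr w4 right z0.033 [ 0.4358 -0.2456  0.033 ] along -0.2848 across 0.4112
wedge 0.03 [ 0.4455 -0.2534  0.03  ] along -0.2935 across 0.4201
wedge 0.04 [ 0.4456 -0.2592  0.04  ] along -0.2992 across 0.4197
```

The shuttle is still about 5–8 mm short, yet the force reached 16 N, so the slanting finger linkage is probably wedging on the post's top. I'll back off, raise the tool 15 mm and push with only the tips.

Call:
{"name": "move_arm", "arguments": {"increments": [[0,0,-1.5,0,0],[0,0,0,-1.6,0],[0,0,0,0,0],[0,0,0.7,0,0],[0,0,0.3,0,0],[0,0,0,0,0]]}}

```text
t: 5.95
position: [0.5162, -0.3426, 0.2417]
tool_rot: [-0.0, -0.052, 0.999, -0.0]
wrist_force: [0.3, -1.7, -0.4]
grip_width: 0.0001
grip_force: 0.7
```

Call:
{"name": "move_arm", "arguments": {"increments": [[0,0,0.2,0,0],[0,0,0.1,0,0]]}}

```text
t: 6.15
position: [0.516, -0.3411, 0.2422]
tool_rot: [0.0, -0.052, 0.999, -0.002]
wrist_force: [1.0, -8.2, -0.9]
grip_width: 0.0002
grip_force: 3.4
```

Call:
{"name": "move_arm", "arguments": {"increments": [[0,0,0.1,0,0],[0,0,0.1,0,0]]}}

```text
t: 6.35
position: [0.5158, -0.3401, 0.2423]
tool_rot: [0.001, -0.052, 0.999, -0.003]
wrist_force: [0.9, -12.2, -3.4]
grip_width: 0.0002
grip_force: 4.9
```

Call:
{"name": "move_arm", "arguments": {"increments": [[0,0,-1.5,0,0],[0,0,0,-3,0],[0,0,0,-3,0],[0,0.1,3.8,0,0],[0,0.1,3.8,0,0],[0,0.1,3.8,0,0],[0,0,0,0,0]]}}

```text
t: 7.05
position: [0.5019, -0.237, 0.3008]
tool_rot: [-0.001, -0.053, 0.999, 0.002]
wrist_force: [0.4, 0.0, -0.1]
grip_width: -0.0
grip_force: 0.0
```

```bash
python3 look.py 5; python3 - <<'E'
import cv2
im=cv2.imread("pics/w5.png")[60:240,130:380]
cv2.imwrite("pics/w5c.png",cv2.resize(im,None,fx=3.2,fy=3.2,interpolation=cv2.INTER_CUBIC))
E
```

```text
7.05 [[-0.9944 -0.1058 -0.0023  0.5019]
 [-0.1058  0.9944  0.0033 -0.237 ]
 [ 0.0019  0.0035 -1.      0.3008]
 [ 0.      0.      0.      1.    ]] [ 0.39  0.02 -0.07]
```

View pics/w5c.png

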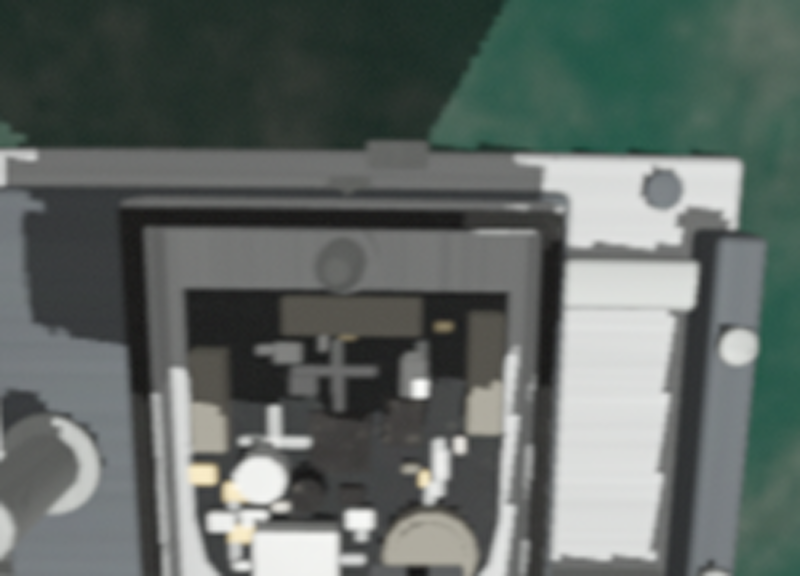

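Seen from almost straight above, the shuttle's pointer at crop (347,185) is still clearly to the right-end side of the rail's pointer at crop (397,155).

```bash
python3 - <<'E'
from h import *
c,_=cam("wrist"); t=np.array([-.0924,.9957]); n=np.array([.9957,.0924]); W=np.load("pics/W5.npy"); W2=np.load("pics/W2.npy")
def f(nm,W,u,v,z):
    p=at(c,W,u,v,z); print(nm,p.round(4),"along",(p[:2]@t).round(4),"across",(p[:2]@n).round(4))
g=lambda a,b:(130+a/3.2,60+b/3.2)
f("ptr",W,*g(397,155),.033); f("wedge",W,*g(347,186),.034); f("dowel",W,*g(340,265),.07)
f("hL",W,*g(121,215),.052); f("hR",W,*g(567,215),.052)
f("post",W,*g(-5,535),.08); f("base corner",W,*g(742,160),.015); f("base corner w2",W2,388,76,.015)
f("bolt",W,*g(662,188),.018);f("bolt w2",W2,130+697/2.9,55+80/2.9,.018)
f("ptr w2",W2,316.9,72,.033); f("dowel w2",W2,232.8,91.9,.07)
print(at(c,W,256,196,0),W[:3,3])
E
```

```text
ptr [ 0.4363 -0.2476  0.033 ] along -0.2869 across 0.4115
wedge [ 0.4441 -0.258   0.034 ] along -0.2979 across 0.4183
dowel [ 0.4574 -0.2559  0.07  ] along -0.2971 across 0.4318
hL [ 0.4539 -0.3031  0.052 ] along -0.3437 across 0.424
hR [ 0.4443 -0.2112  0.052 ] along -0.2513 across 0.4229
post [ 0.5159 -0.3186  0.08  ] along -0.3649 across 0.4843
base corner [ 0.4286 -0.1655  0.015 ] along -0.2044 across 0.4114
base corner w2 [ 0.4284 -0.1647  0.015 ] along -0.2035 across 0.4113
bolt [ 0.4372 -0.1844  0.018 ] along -0.224 across 0.4183
bolt w2 [ 0.438  -0.1845  0.018 ] along -0.2242 across 0.4191
ptr w2 [ 0.4349 -0.2487  0.033 ] along -0.2878 across 0.4101
dowel w2 [ 0.4656 -0.3337  0.07  ] along -0.3753 across 0.4328
[ 0.50945798 -0.23904505  0.        ] [ 0.43392307 -0.24418738  0.27064559]
```

The shuttle is about 9 mm short (travel ≈0.081). The two ridges seen on the rail near the station suggest it's sitting against the detent's entry. I'll go back and push further, in steps, watching the force.

Call:
{"name": "move_arm", "arguments": {"increments": [[0,-0.1,-3.8,0,0],[0,-0.1,-3.8,0,0],[0,-0.1,-3.8,0,0],[0,0,0,3,0],[0,0,0,3.5,0],[0,0,1.0,0,0],[0,0,0.5,0,0],[0,0,0.1,0,0],[0,0,0.1,0,0]]}}

```text
t: 8.0
position: [0.5156, -0.3374, 0.2377]
tool_rot: [0.0, -0.051, 0.999, -0.001]
wrist_force: [-0.5, -5.2, -3.2]
grip_width: -0.0
grip_force: 2.5
```

Call:
{"name": "move_arm", "arguments": {"increments": [[0,0,0.1,0,0],[0,0,0.1,0,0]]}}

```text
t: 8.2
position: [0.5154, -0.3345, 0.2376]
tool_rot: [0.0, -0.051, 0.999, -0.0]
wrist_force: [-1.5, -1.8, -0.5]
grip_width: 0.0004
grip_force: 0.6
```

Call:
{"name": "move_arm", "arguments": {"increments": [[0,0,0.1,0,0]]}}

```text
t: 8.3
position: [0.5155, -0.3331, 0.2375]
tool_rot: [0.0, -0.051, 0.999, 0.0]
wrist_force: [0.9, 0.7, 0.2]
grip_width: 0.0001
grip_force: 0.1
```

The force dropped to zero at about +9.5 mm, so it likely snapped into the notch. I'll check numerically from the same vantage point.

Call:
{"name": "move_arm", "arguments": {"increments": [[0,0,-0.8,0,0],[0,0,0,-3.2,0],[0,0,0,-3.3,0],[0,0.1,3.4,0,0],[0,0.1,3.4,0,0],[0,0.1,3.4,0,0],[0,0,0,0,0],[0,0,0,0,0]]}}

```text
t: 9.1
position: [0.5028, -0.2399, 0.3022]
tool_rot: [0.0, -0.052, 0.999, -0.0]
wrist_force: [0.4, -0.7, -0.6]
grip_width: -0.0002
grip_force: 0.0
```

```bash
python3 look.py 6; python3 - <<'E'
from h import *
c,_=cam("wrist"); t=np.array([-.0924,.9957]); n=np.array([.9957,.0924])
W5,W6=[np.load(f"pics/W{i}.npy") for i in(5,6)]
a,b=[cv2.cvtColor(cv2.imread(f"pics/w{i}.png"),cv2.COLOR_BGR2GRAY) for i in(5,6)]
g=lambda a,b:(130+a/3.2,60+b/3.2)
def tr(nm,u,v,z,h=10):
    u0,v0=int(u),int(v); T=a[v0-h:v0+h+1,u0-h:u0+h+1]
    S=b[v0-25:v0+26,u0-30:u0+31]; r=cv2.matchTemplate(S,T,cv2.TM_CCOEFF_NORMED); _,s,_,l=cv2.minMaxLoc(r)
    du,dv=l[0]+h-30,l[1]+h-25
    p,q=at(c,W5,u,v,z),at(c,W6,u+du,v+dv,z); print(nm,(du,dv),round(s,2),q.round(4),"along",(p[:2]@t).round(4),"->",(q[:2]@t).round(4),"across",(q[:2]@n).round(4))
tr("dowel",*g(340,265),.07,8); tr("cap",*g(260,480),.05,14); tr("cross",*g(338,370),.045,10)
tr("pointer",*g(397,155),.033,8); tr("bolt",*g(662,188),.018,8); tr("endbolt",*g(738,345),.03,8)
tr("hL",*g(121,215),.052,12)
E
```

```text
9.1 [[-9.946e-01 -1.040e-01  8.000e-04  5.028e-01]
 [-1.040e-01  9.946e-01 -4.000e-04 -2.399e-01]
 [-7.000e-04 -5.000e-04 -1.000e+00  3.022e-01]
 [ 0.000e+00  0.000e+00  0.000e+00  1.000e+00]] [ 0.37 -0.72 -0.59]
dowel (22, -2) 0.79 [ 0.4566 -0.2462  0.07  ] along -0.2971 -> -0.2874 across 0.4319
cap (16, -2) 0.32 [ 0.5087 -0.2634  0.05  ] along -0.3167 -> -0.3093 across 0.4821
cross (20, -2) 0.71 [ 0.4825 -0.2456  0.045 ] along -0.2994 -> -0.2892 across 0.4578
pointer (4, -2) 0.96 [ 0.4363 -0.2487  0.033 ] along -0.2869 -> -0.288 across 0.4115
bolt (5, -2) 0.98 [ 0.4372 -0.1844  0.018 ] along -0.224 -> -0.224 across 0.4183
endbolt (5, -2) 0.97 [ 0.4709 -0.1632  0.03  ] along -0.2061 -> -0.206 across 0.4538
hL (-1, -2) 0.7 [ 0.4544 -0.3079  0.052 ] along -0.3437 -> -0.3486 across 0.424
```

The shuttle's dowel (along −0.2874) is now level with the rail pointer (−0.288), and it's held in the notch. That puts the rim at about (0.5066, −0.2418), yaw 5.3°. Now for the cover.

Call:
{"name": "move_arm", "arguments": {"increments": [[8.5,0.15,3.8,-3.2,0],[8.5,0.15,3.8,-3.2,0],[8.5,0.15,3.8,-3.2,0],[8.5,0.15,3.8,-3.2,0],[8.5,0.15,4.8,0,0],[8.5,0.15,4.8,0,0],[8.5,0.15,4.8,0,0],[8.5,0.15,4.8,0,0],[8.5,0.15,4.8,0,0],[8.5,0.15,4.8,0,0]]}}

```text
t: 10.15
position: [0.4428, 0.1972, 0.4305]
tool_rot: [0.001, -0.051, 0.999, 0.0]
wrist_force: [1.2, 0.5, 0.4]
grip_width: 0.0852
grip_force: 0.0
```

Call:
{"name": "move_arm", "arguments": {"increments": [[8.5,0.2,4.8,0,0],[8.5,0.2,4.8,0,0],[8.5,0.2,4.8,0,0],[8.5,0,0,3,-6.8],[8.5,0,0,3,-6.8],[8.5,0,0,3,-6.8],[8.5,0,0,3,-6.8],[8.5,0,0,0,0],[8.5,0,0,0,0]]}}

```text
t: 11.05
position: [0.4226, 0.3383, 0.3099]
tool_rot: [-0.0, -0.283, 0.959, -0.0]
wrist_force: [0.9, 0.5, 1.4]
grip_width: 0.0847
grip_force: 0.0
```

```bash
python3 look.py 7; python3 - <<'E'
from h import *
c,_=cam("wrist"); W=np.load("pics/W7.npy"); T=T_tool(robot.observe())
im=cv2.imread("pics/w7.png"); g=cv2.cvtColor(im,cv2.COLOR_BGR2GRAY)
R_=lambda a:np.array([np.cos(a),np.sin(a)])
cx=R_(np.radians(33)); cy=np.array([-cx[1],cx[0]]); o=np.array([.4215,.3375])
for nm,d in(("big",-.05),("small",.05)):
    u,v=proj(c,W,[*(o+d*cx),.01]); u0,v0=int(round(u)),int(round(v))
    p=g[v0-14:v0+15,u0-14:u0+15]; print(nm,(u.round(1),v.round(1)));
    print(p[::2,::2])
hsv=cv2.cvtColor(im,cv2.COLOR_BGR2HSV)
fins=[proj(c,W,[*(o+a*cx+b*cy),.01]).round(0) for a in(-.062,.062) for b in(-.046,.046)]; print(fins)
E
```

```text
11.05 [[-8.397e-01 -5.431e-01 -6.000e-04  4.226e-01]
 [-5.431e-01  8.397e-01 -4.000e-04  3.383e-01]
 [ 7.000e-04  0.000e+00 -1.000e+00  3.099e-01]
 [ 0.000e+00  0.000e+00  0.000e+00  1.000e+00]] [0.89 0.54 1.37]
big (np.float64(260.6), np.float64(126.9))
[[ 97  98  97  99  98  99 100  97  98  95  96  95  93  95  96]
 [107 106 105 109 108 108 110 107 108 108 110 107 106 109 111]
 [105 105 105 108 107 107 109 107 108 108 110 108 106 110 111]
 [107 106 106 110 108 105 103 100 104 108 110 108 107 111 111]
 [107 107 107 109 102  78  58  51  65  91 109 109 107 110 112]
 [106 107 106 105  74  38  34  32  35  48  93 107 107 110 112]
 [107 106 105  93  45  34  35  33  35  32  66 104 107 110 111]
 [107 106 106  85  40  35  37  34  35  33  56 102 108 111 111]
 [107 106 105  90  43  36  36  36  36  33  65 102 107 110 112]
 [106 106 106 103  69  36  36  37  36  45  89 106 106 110 111]
 [106 106 106 107  99  70  48  44  55  85 106 108 107 110 111]
 [106 105 105 109 107 103  99  93 100 105 109 107 107 111 111]
 [106 105 105 109 107 107 109 105 107 107 108 107 107 110 110]
 [104 106 104 108 107 107 
[... 476 characters left out ...]
08 208 200 210 197 213 203 211 210 202 208 207]
 [213 219 211 208 168 125 188 164 158 200 212 214 214 209 208]
 [220 221 222 211 129  51  89  66  93 198 220 222 222 219 220]
 [220 220 222 210 133  80  72  80 101 190 222 222 222 221 222]
 [220 221 222 217 171 114 102 108 136 207 222 222 222 221 221]
 [219 219 221 222 211 185 159 175 204 220 222 221 221 220 220]
 [217 216 218 220 219 219 213 216 220 218 220 219 219 217 219]
 [216 217 218 219 218 220 217 217 219 217 218 218 218 216 218]
 [213 214 215 217 216 218 214 214 218 215 217 216 216 214 216]
 [144 146 147 148 149 154 152 153 157 160 165 165 166 166 166]]
[array([204., 112.]), array([318., 112.]), array([210., 253.]), array([311., 252.])]
```

Both holes show within about 1 mm of the predicted pixels, so I'll descend, grip the fins and lift.

Call:
{"name": "move_arm", "arguments": {"increments": [[8.5,0.1,0,4,0],[8.5,0,0,4,0],[8.5,0,0,3,0],[8.5,0,0,1.2,0],[8.5,0,0,0,0],[1,0,0,0,0],[1,0,0,0,0],[1,0,0,0,0],[1,0,0,0,0],[1,0,0,0,0]], "force": 80}}

```text
t: 12.1
position: [0.4215, 0.3384, 0.1893]
tool_rot: [0.001, -0.285, 0.959, 0.0]
wrist_force: [-0.4, 1.0, 7.8]
grip_width: 0.0247
grip_force: 80.7
```

Call:
{"name": "move_arm", "arguments": {"increments": [[1,0,0,-2,0],[1,0,0,-4.5,0],[1,0,0,-4.5,6.9],[1,0,0,-4.5,6.9],[1,0,0,-4.5,7],[1,0,0,-4.5,7],[1,0,0,-4.5,0],[1,0,0,0,0]]}}

```text
t: 12.9
position: [0.4212, 0.3383, 0.4863]
tool_rot: [0.006, -0.046, 0.999, 0.003]
wrist_force: [0.0, 0.2, -1.1]
grip_width: 0.0243
grip_force: 79.7
```

Call:
{"name": "move_arm", "arguments": {"increments": [[1,-0.2,-3,0,0],[1,-0.25,-4.8,0,0],[1,-0.25,-4.8,0,0],[1,-0.25,-4.8,0,0],[1,-0.25,-4.8,0,0],[1,-0.25,-4.8,0,0],[1,-0.25,-4.8,0,0],[1,-0.25,-4.8,0,0],[1,-0.25,-4.8,0,0],[1,-0.25,-4.8,0,0]]}}

```text
t: 13.9
position: [0.4874, -0.1217, 0.4763]
tool_rot: [-0.001, -0.046, 0.999, 0.0]
wrist_force: [0.9, -0.1, -2.1]
grip_width: 0.0245
grip_force: 79.7
```

Call:
{"name": "move_arm", "arguments": {"increments": [[1,-0.25,-4.8,0,0],[1,-0.25,-4.8,0,0],[1,-0.1,-2.8,0,0],[1,0,0,0,0],[1,0,0,0,0],[1,0,0,0,0]]}}

```text
t: 14.5
position: [0.5052, -0.2418, 0.4769]
tool_rot: [-0.0, -0.047, 0.999, 0.001]
wrist_force: [0.4, 0.4, -2.8]
grip_width: 0.0245
grip_force: 79.8
```

```bash
python3 - <<'E'
from h import *
s=robot.observe(); T=T_tool(s); print(s["t"],T.round(4),s["wrist_force"].round(1),s["grip_width"])
print("yaw",np.degrees(np.arctan2(-T[0,1],T[1,1])))
d=np.linalg.inv(T)[:3,:3]@(np.array([.5066,-.2418,T[2,3]])-T[:3,3]); print("to go tool cm",d*100)
E
```

```text
14.5 [[-9.956e-01 -9.320e-02 -1.000e-03  5.052e-01]
 [-9.320e-02  9.956e-01  1.000e-03 -2.418e-01]
 [ 9.000e-04  1.100e-03 -1.000e+00  4.769e-01]
 [ 0.000e+00  0.000e+00  0.000e+00  1.000e+00]] [ 0.4  0.4 -2.8] 0.02446886862873811
yaw 5.348861886945668
to go tool cm [-0.13767732 -0.01227369 -0.00014264]
```

```bash
python3 look.py 8; python3 - <<'E'
from h import *
c,W=cam("wrist"); W=np.load("pics/W8.npy"); s=robot.observe(); T=T_tool(s)
g=cv2.cvtColor(cv2.imread("pics/w8.png"),cv2.COLOR_BGR2GRAY)
ps=(T@[.05,0,.179,1])[:3]; u,v=proj(c,W,ps); print("pred big",u,v)
cor=[proj(c,W,(T@[.062,b,.179,1])[:3]).round(1) for b in(-.046,.046)]; print("pred corners",cor)
u0,v0=int(round(u)),int(round(v)); print(g[v0-30:v0+31:3,u0-30:u0+31:3])
r=g[v0+16]; print("row",v0+16,[int(x) for x in r[::8]])
E
```

```text
14.5 [[-9.956e-01 -9.320e-02 -1.000e-03  5.052e-01]
 [-9.320e-02  9.956e-01  1.000e-03 -2.418e-01]
 [ 9.000e-04  1.100e-03 -1.000e+00  4.769e-01]
 [ 0.000e+00  0.000e+00  0.000e+00  1.000e+00]] [ 0.37  0.36 -2.77]
pred big 260.75391665422717 146.70686335185098
pred corners [array([158.3, 120.3]), array([363.3, 120.1])]
[[ 93  92  94  93  94  93  93  92  93  94  93  93 147 186 187 187 185 185
  185 190 189]
 [107 105 106 105 105 107 109 105 107 109 106 106 112 111 114 112 110 112
  115 117 118]
 [108 107 107 107 105 109 110 108 109 111 108 107 108 109 112 109 107 109
  112 111 110]
 [108 107 108 107 105 108 110 107 109 112 108 108 109 108 112 108 106 108
  113 111 110]
 [109 108 107 107 107 108 111 106 109 111 109 108 109 109 112 108 107 109
  112 111 110]
 [111 109 109 108 109 109 112 109 105 102  98  99 106 110 114 110 108 111
  114 113 111]
 [111 109 109 108 108 109 110  99  83  79  83  78 126 103 113 110 108 111
  114 113 110]
 [110 108 109 108 108 110 105  68  60  86  59  31  65  70 105 109 110 111
  114 113 110]
 [110 108 109 107 107 106 111  94  33  79  41  36  67 157 188 107 1
[... 696 characters left out ...]
08 109 109 108 107 110
  112 111 107]
 [109 108 107 107 105 108 110 108 109 111 106 109 108 109 110 108 107 110
  112 112 108]
 [108 108 106 106 105 108 109 108 109 110 108 109 109 109 110 108 107 110
  112 111 108]
 [108 109 106 107 105 108 110 107 109 111 107 109 108 109 110 108 108 110
  112 112 107]
 [108 107 106 106 105 108 109 108 109 111 107 109 109 109 111 108 107 110
  113 112 108]]
row 163 [151, 152, 151, 152, 158, 158, 160, 153, 153, 153, 153, 153, 223, 76, 83, 117, 56, 212, 212, 213, 215, 108, 108, 111, 107, 110, 107, 108, 108, 109, 106, 111, 110, 108, 111, 107, 111, 108, 109, 199, 224, 220, 223, 221, 224, 161, 7, 73, 77, 74, 75, 75, 80, 71, 69, 73, 75, 77, 81, 81, 79, 12, 9, 63]
```

The hole in hand sits about 0.8 mm toward tool +x of nominal. I'll correct by −0.2 cm, descend to 20 mm above the dowels and look through the hole.

Call:
{"name": "move_arm", "arguments": {"increments": [[1,-0.2,0,4,0],[1,0,0,4.5,0],[1,0,0,4.5,0],[1,0,0,4.5,0],[1,0,0,2.3,0],[1,0,0,0,0],[1,0,0,0,0],[1,0,0,0,0]]}}

```text
t: 15.35
position: [0.5083, -0.2426, 0.2826]
tool_rot: [0.002, -0.047, 0.999, -0.001]
wrist_force: [-0.2, 0.1, -1.4]
grip_width: 0.0246
grip_force: 79.6
```

```bash
python3 look.py 9; python3 - <<'E'
from h import *
np.set_printoptions(linewidth=250)
c,W=cam("wrist"); W=np.load("pics/W9.npy"); g=cv2.cvtColor(cv2.imread("pics/w9.png"),cv2.COLOR_BGR2GRAY)
p=T_tool(robot.observe())@[.05,0,.179,1]; print(p, "dowel tip pred px", proj(c,W,[.4567,-.2464,.07]))
print("rows 126..164, cols 240..282"); print(g[126:166:1,242:282:2])
E
```

```text
15.35 [[-0.9957 -0.0931  0.0041  0.5083]
 [-0.0931  0.9957 -0.0024 -0.2426]
 [-0.0039 -0.0028 -1.      0.2826]
 [ 0.      0.      0.      1.    ]] [-0.22  0.14 -1.35]
[ 0.45931044 -0.24780631  0.1035619   1.        ] dowel tip pred px [263.35424445 134.16178442]
rows 126..164, cols 240..282
[[108 108 110 112 110 108 110 110 112 111 108 108 111 110 110 112 112 110 108 108]
 [107 107 110 112 110 109 110 111 112 110 108 110 110 109 110 112 111 110 108 108]
 [107 107 110 113 110 109 110 111 112 110 108 109 110 109 110 113 111 109 108 107]
 [107 108 110 113 110 109 110 111 114 111 109 110 110 111 110 114 112 110 108 109]
 [109 109 111 114 111 111 110 112 114 110 108 110 113 112 112 114 113 111 109 110]
 [109 109 111 114 112 110 111 110 109 105 103 105 110 112 113 115 113 111 110 110]
 [110 109 111 114 111 110 107 104 104 101 100 101 105 110 112 115 114 112 110 109]
 [109 109 111 114 112 108 103 100  96  95 100 101 102 104 110 115 113 111 110 109]
 [109 109 111 115 111 104 105  98  89  92 101 102 102 102 106 114 112 112 110 110]
 [109 108 111 114 109 102 110 102  87  93 101 102 103 102 103
[... 1812 characters left out ...]
99 100 103 108 112 111 110 110 109]
 [108 108 110 113 110 107 105 102 101 100  99 100 105 107 110 113 111 110 109 109]
 [108 107 110 113 111 108 107 107 107 106 104 105 108 107 112 113 111 110 109 110]
 [108 108 110 112 111 109 108 109 111 108 106 107 109 109 111 113 111 110 109 109]
 [108 108 111 113 110 110 110 111 111 109 107 109 112 111 111 113 111 110 109 110]
 [107 108 110 113 110 110 110 112 113 109 108 110 111 111 111 113 111 109 109 109]
 [108 106 110 112 110 109 109 112 113 109 107 109 111 109 110 112 110 109 108 109]
 [108 108 109 112 109 109 109 111 112 110 108 110 110 109 111 112 110 109 108 108]
 [107 107 109 112 109 109 109 111 112 109 108 109 109 110 111 111 110 109 109 109]]
```

```bash
python3 look.py 10; python3 - <<'E'
from h import *
c,_=cam("wrist")
g=cv2.cvtColor(cv2.imread("pics/w10.png"),cv2.COLOR_BGR2GRAY).astype(int)
np.set_printoptions(linewidth=250); print(g[128:146:1,248:276:2])
W=np.load("pics/W10.npy"); s=robot.observe(); T=T_tool(s); Ti=np.linalg.inv(T)
def intool(u,v,z): return (Ti@np.append(at(c,W,u,v,z),1))[:3]
h=intool(261,144.5,T[2,3]-.179); 
for uv in((265,134.7),): 
    d=intool(*uv,.07); print("hole",h.round(4),"dowel",d.round(4),"shift cm",((d-h)*100).round(2), "world",at(c,W,*uv,.07))
E
```

```text
15.4 [[-0.9957 -0.0929  0.0044  0.5083]
 [-0.0929  0.9957 -0.0026 -0.2427]
 [-0.0041 -0.003  -1.      0.2828]
 [ 0.      0.      0.      1.    ]] [ 0.61  0.29 -2.26]
[[112 110 109 109 111 113 110 108 109 111 109 110 112 112]
 [112 110 109 110 112 113 111 108 110 111 110 110 113 112]
 [113 112 110 111 112 113 110 108 110 112 111 113 115 113]
 [114 111 111 111 110 109 105 103 106 111 112 113 115 113]
 [114 112 110 107 103 103 101  99 101 105 109 112 115 113]
 [114 112 107 104 101  96  95 100 101 102 103 110 115 114]
 [114 111 104 105 102  89  90 101 101 102 102 107 114 113]
 [114 109 102 109 106  87  90 101 102 103 102 103 112 113]
 [114 106 106 113 109  88  89 101 102 102 102 100 108 113]
 [111 105 112 115 111  89  88 100 102 102 102  96 104 111]
 [108 107 115 114 112  92  88  98 103 103  98  88 100 109]
 [107 111 115 115 112  98  86  93  99 100  91  85  99 107]
 [106 113 116 114 113 107  89  87  91  92  86  89 106 106]
 [106 115 117 116 114 113  98  88  86  85  87 101 112 105]
 [102 106 108 107 107 106 101  98  91  91  95 104 104 104]
 [ 89  64  64  64  62  63  69  96  97  97  89  64  66  99]
 [ 85  41  39  39  39  38  42  61  67  66  57  40  49  99]
 [ 88  62  63  61  62  62  61  61  63  62  61  62  65  99]]
hole [0.0506 0.0002 0.1788] dowel [0.0521 0.0025 0.2123] shift cm [0.15 0.23 3.35] world [ 0.45695688 -0.24562459  0.07      ]
```

Through the hole (centre (261,144.5)) the dowel's tip shows at (265,135), so I need a shift of +0.15 cm in x and +0.23 cm in y.

Call:
{"name": "move_arm", "arguments": {"increments": [[1,0.15,0.23,0.5,0],[1,0,0,1,0],[1,0,0,0,0],[1,0,0,0,0]]}}

```text
t: 15.85
position: [0.5053, -0.2402, 0.2638]
tool_rot: [-0.001, -0.046, 0.999, 0.0]
wrist_force: [0.1, -0.2, -2.1]
grip_width: 0.0243
grip_force: 79.6
```

```bash
python3 look.py 11; python3 - <<'E'
from h import *
c,_=cam("wrist")
g=cv2.cvtColor(cv2.imread("pics/w11.png"),cv2.COLOR_BGR2GRAY).astype(int)
np.set_printoptions(linewidth=250); print(g[128:160:1,246:278:2])
W=np.load("pics/W11.npy"); T=T_tool(robot.observe())
print("pred tip",proj(c,W,[.45696,-.24562,.07]),"pred hole bottom",proj(c,W,(T@[.0506,.0002,.1888,1])[:3]),"ideal tip",proj(c,W,(T@[.0506,.0002,T[2,3]-.07,1])[:3]))
E
```

```text
15.85 [[-9.957e-01 -9.220e-02 -1.400e-03  5.053e-01]
 [-9.220e-02  9.957e-01  8.000e-04 -2.402e-01]
 [ 1.300e-03  1.000e-03 -1.000e+00  2.638e-01]
 [ 0.000e+00  0.000e+00  0.000e+00  1.000e+00]] [ 0.13 -0.16 -2.1 ]
[[112 115 112 112 112 115 115 113 111 113 113 112 113 116 115 112]
 [113 115 113 112 112 115 116 114 111 113 113 113 113 115 114 113]
 [113 116 114 113 114 115 115 112 111 111 114 114 114 117 116 114]
 [115 116 114 114 112 112 112 107 105 108 113 115 115 117 117 114]
 [114 117 114 113 111 106 108 107 104 104 108 112 115 118 116 114]
 [114 117 115 111 106 104 106 110 111 109 106 107 113 118 116 114]
 [113 117 113 107 104 101  97 101 109 115 113 106 108 117 116 114]
 [114 117 112 104  96  93  91  93  97 112 118 112 107 115 116 114]
 [113 115 108 101  91  90  92  91  92 102 118 117 108 111 116 114]
 [114 113 106  96  91  92  92  93  91  94 112 119 113 108 114 114]
 [113 110 105  93  91  92  93  93  93  91 104 119 118 108 112 114]
 [113 109 106  92  92  92  94  93  94  92 101 118 119 111 110 114]
 [112 108 105  92  91  93  95  94  94  93  97 116 119 113 109 112]
 [110 108 103 
[... 677 characters left out ...]
  98 102 100  91  90 109 116 111 101 109 112]
 [111 109 101  95  89  91  93  91  88  95 111 111 104 104 111 112]
 [113 112 104  97  92  89  89  89  90  92  87  98 101 106 111 113]
 [113 112 107  99  95  90  83  86  84  65  62  90 102 110 113 113]
 [113 114 110 103  98  85  74  74  66  63  82  98 105 112 114 113]
 [112 115 110 106 100  96  91  88  88  93  98 104 109 114 114 112]
 [113 116 112 109 104 101 100 100  99 101 102 106 110 115 114 112]
 [113 115 113 110 108 105 103 103 102 103 107 110 111 116 114 113]
 [112 115 114 111 110 110 109 109 106 107 110 111 113 116 114 113]]
pred tip [258.28678505 145.85343628] pred hole bottom [260.4314788 143.3185829] ideal tip [260.42533238 142.07021632]
```

The tool overshot slightly while settling. The target TCP is about (0.5076, −0.2410), so I'll correct and let it settle.

Call:
{"name": "move_arm", "arguments": {"increments": [[1,-0.2,-0.1,0,0],[1,0,0,0,0],[1,0,0,0,0],[1,0,0,0,0],[1,0,0,0,0],[1,0,0,0,0]]}}

```text
t: 16.5
position: [0.5077, -0.2411, 0.2647]
tool_rot: [0.0, -0.046, 0.999, -0.0]
wrist_force: [0.3, -0.5, -2.7]
grip_width: 0.0243
grip_force: 79.6
```

```bash
python3 look.py 12; python3 - <<'E'
from h import *
c,_=cam("wrist")
g=cv2.cvtColor(cv2.imread("pics/w12.png"),cv2.COLOR_BGR2GRAY).astype(int)
np.set_printoptions(linewidth=250); print(g[128:160:1,246:278:2])
W=np.load("pics/W12.npy"); T=T_tool(robot.observe())
print("pred tip",proj(c,W,[.4572,-.2457,.07]),"ideal tip",proj(c,W,(T@[.0506,.0002,T[2,3]-.07,1])[:3]))
E
```

```text
16.5 [[-0.9957 -0.0923  0.      0.5077]
 [-0.0923  0.9957 -0.     -0.2411]
 [-0.     -0.     -1.      0.2647]
 [ 0.      0.      0.      1.    ]] [ 0.31 -0.55 -2.7 ]
[[111 113 111 110 111 113 115 112 109 111 111 112 112 115 113 111]
 [111 114 112 110 112 113 115 112 111 111 112 111 112 115 114 112]
 [113 114 113 111 113 114 115 111 109 111 113 113 113 116 115 112]
 [113 115 113 113 112 112 111 106 104 108 113 114 114 116 115 113]
 [113 115 113 112 110 105 105 102 100 102 106 110 114 116 115 113]
 [112 117 113 109 103 101  98  97  95  98 103 105 111 117 115 113]
 [113 115 112 106  99  95  92  93  94  93  96 103 108 116 116 113]
 [112 115 110 103  95  91  92  92  92  93  93  97 104 113 114 112]
 [113 114 108 102  90  90  92  95  95  93  92  93 101 109 114 113]
 [113 112 106 102  91  91  94 100 101  97  93  90 100 108 113 112]
 [113 110 108 103  88  91 100 102 104 100  93  89 100 107 110 113]
 [112 108 111  99  88  93 102 103 104 103  96  88  98 110 109 113]
 [110 108 113  99  88  93 102 103 104 103  97  88  97 113 108 111]
 [108 107 115 101  87  95 103 103 105 104  97  89 100 116 107 1
[... 583 characters left out ...]
48  38  47  88 106 110]
 [110 107  93  69  62  62  63  68  68  63  61  62  73  98 108 111]
 [110 108 101  87  78  76  77  77  77  77  77  79  90 103 109 111]
 [111 110 104  94  86  82  82  82  82  82  83  88  97 106 109 111]
 [111 112 107  97  92  85  83  82  83  83  86  94 101 109 112 111]
 [112 113 108 101  96  91  86  85  85  88  93  98 103 110 113 112]
 [111 114 110 106 100  96  95  94  94  96  99 102 108 111 113 112]
 [112 115 111 108 103  99  99  99  99  99 101 105 109 113 113 111]
 [112 115 112 108 107 104 101 101 101 102 106 108 111 115 112 111]
 [111 114 111 110 109 108 109 107 105 106 108 109 112 114 113 111]]
pred tip [260.74452243 141.02412777] ideal tip [260.8907662 141.1981122]
```

The tip is centred at (261,141), matching the ideal pixel. Lowering onto the dowels.

Call:
{"name": "move_arm", "arguments": {"increments": [[1,0,0,0.3,0],[1,0,0,0.3,0],[1,0,0,0.3,0],[1,0,0,0,0],[1,0,0,0,0]]}}

```text
t: 17.05
position: [0.5076, -0.2411, 0.2555]
tool_rot: [-0.0, -0.046, 0.999, 0.0]
wrist_force: [-0.5, -0.2, -2.3]
grip_width: 0.0244
grip_force: 79.6
```

Call:
{"name": "move_arm", "arguments": {"increments": [[1,0,0,0.3,0],[1,0,0,0.3,0],[1,0,0,0.2,0],[1,0,0,0,0]]}}

```text
t: 17.45
position: [0.5075, -0.2411, 0.2472]
tool_rot: [-0.0, -0.046, 0.999, 0.0]
wrist_force: [0.2, 0.5, -1.7]
grip_width: 0.0246
grip_force: 79.8
```

Both dowels are in with no side force. Now pressing onto the seal with a firmer grip.

Call:
{"name": "move_arm", "arguments": {"increments": [[1,0,0,0.2,0],[1,0,0,0.2,0],[1,0,0,0.1,0],[1,0,0,0.1,0],[1,0,0,0,0]], "force": 110}}

```text
t: 17.95
position: [0.5078, -0.2412, 0.2425]
tool_rot: [-0.0, -0.046, 0.999, 0.0]
wrist_force: [-3.5, 1.8, 4.7]
grip_width: 0.0242
grip_force: 112.0
```

Call:
{"name": "move_arm", "arguments": {"increments": [[1,0,0,0.1,0],[1,0,0,0.1,0],[1,0,0,0,0],[1,0,0,0,0]]}}

```text
t: 18.35
position: [0.5079, -0.2413, 0.2414]
tool_rot: [-0.0, -0.046, 0.999, -0.0]
wrist_force: [-5.6, 2.7, 10.2]
grip_width: 0.0242
grip_force: 113.0
```

Call:
{"name": "move_arm", "arguments": {"increments": [[1,0.1,0.03,0.1,0],[1,0,0,0.1,0],[1,0,0,0,0],[1,0,0,0,0]]}}

```text
t: 18.75
position: [0.5076, -0.2413, 0.2413]
tool_rot: [0.001, -0.046, 0.999, -0.0]
wrist_force: [-8.2, 4.2, 17.0]
grip_width: 0.0239
grip_force: 113.7
```

Call:
{"name": "move_arm", "arguments": {"increments": [[1,0,0,0.1,0],[1,0,0,0.1,0],[1,0,0,0,0],[1,0,0,0,0]]}}

```text
t: 19.15
position: [0.5077, -0.2416, 0.2413]
tool_rot: [0.001, -0.046, 0.999, -0.001]
wrist_force: [-12.6, 6.3, 26.7]
grip_width: 0.024
grip_force: 115.2
```

The height stopped at exactly the shut value (0.052 + 0.189 = 0.241) while the force kept rising, so it's metal to metal. I'll relieve the side force so the notch isn't loaded.

Call:
{"name": "move_arm", "arguments": {"increments": [[1,0.1,0.1,-0.1,0],[1,0.1,0,0,0],[1,0,0,0,0],[1,0,0,0,0]]}}

```text
t: 19.55
position: [0.5066, -0.241, 0.2413]
tool_rot: [0.003, -0.046, 0.999, -0.002]
wrist_force: [-0.1, 3.1, 15.4]
grip_width: 0.0241
grip_force: 113.5
```

Call:
{"name": "move_arm", "arguments": {"increments": [[1,-0.1,0.05,0.1,0],[1,0,0,0,0],[1,0,0,0,0],[1,0,0,0,0]]}}

```text
t: 19.95
position: [0.5071, -0.2408, 0.2413]
tool_rot: [0.002, -0.046, 0.999, -0.002]
wrist_force: [-8.6, 1.0, 21.8]
grip_width: 0.0244
grip_force: 114.7
```

```bash
python3 - <<'E'
from h import *
s=robot.observe(); print(T_tool(s).round(4),s["wrist_force"].round(1),s["moment"].round(2))
c,W=cam("scene"); a=robot.snapshot("scene"); cv2.imwrite("pics/scene1.png",a)
t=np.array([-.0924,.9957]); n=np.array([.9957,.0924])
c,W=cam("wrist"); g=cv2.cvtColor(robot.snapshot("wrist"),cv2.COLOR_BGR2GRAY); cv2.imwrite("pics/w13.png",g)
W6=np.load("pics/W6.npy"); a=cv2.cvtColor(cv2.imread("pics/w6.png"),cv2.COLOR_BGR2GRAY)
# rail pointer vs shuttle: predicted pixels and intensities along the shuttle/rail edge
for nm,p in(("ptr",[.4363,-.2487,.033]),("rail corner",[.4285,-.165,.015]),("bigdowel",[.4572,-.2457,.07])): print(nm,proj(c,W,np.array(p)).round(1))
u,v=proj(c,W,np.array([.4572,-.2457,.07])).round().astype(int); np.set_printoptions(linewidth=250); print(g[v-14:v+15:2,u-18:u+19:2])
E
```

```text
[[-0.9957 -0.0925  0.0042  0.5071]
 [-0.0925  0.9957 -0.0035 -0.2408]
 [-0.0038 -0.0039 -1.      0.2413]
 [ 0.      0.      0.      1.    ]] [-8.6  1.  21.8] [0.73 1.39 0.01]
ptr [259.7  97.6]
rail corner [403.8  98.9]
bigdowel [261.6 146.6]
[[111 114 117 115 110 105 101  97  96  95  97 102 106 112 117 117 114 113 113]
 [112 114 117 111 105 103  92  91  91  92  91  92  96 104 115 115 114 113 112]
 [112 114 114 107 108  93  91  92  93  93  93  94  92  98 107 114 115 113 112]
 [111 112 109 111 103  91  91  93  94  94  94  94  93  95 111 110 114 114 112]
 [111 109 107 114  98  91  92  94  96  98  96  94  94  93 110 109 112 113 113]
 [111 108 108 113  92  90  94 101 104 104 104  97  93  90 103 108 110 113 112]
 [111 107 103 108  89  90  96 103 103 104 103 103  92  89  97 104 110 113 113]
 [110 108 103 110  90  89  99 104 104 103 105 104  92  89  99 105 110 113 112]
 [111 109 102 106  95  89  97 103 104 105 105 101  91  89  98 107 111 112 113]
 [111 111 109 100 101  90  90  99 104 105 103  93  89  92 100 110 112 113 112]
 [111 113 112 106  99 100  88  89  92  92  91  87  92  98 108 112 113 113 112]
 [111 113 113 110 104  99  97  94  89  88  91  96 100 106 112 114 113 112 112]
 [110 113 116 113 109 106 102 100 100 100 102 102 107 109 114 114 113 112 112]
 [111 112 116 114 111 110 110 111 109 106 108 111 110 114 116 115 112 112 112]
 [111 113 116 114 113 112 114 116 112 110 112 114 113 115 117 115 113 111 111]]
```

Call:
{"name": "move_arm", "arguments": {"increments": [[1,0.1,-0.05,0.1,0],[1,0,0,0.1,0],[1,0,0,0,0],[1,0,0,0,0]]}}

```text
t: 20.45
position: [0.5069, -0.2413, 0.2413]
tool_rot: [0.003, -0.046, 0.999, -0.002]
wrist_force: [-9.1, 6.4, 31.0]
grip_width: 0.024
grip_force: 115.7
```

```bash
python3 - <<'E'
from h import *
s=robot.observe(); T=T_tool(s); F=s["wrist_force"]; M=s["moment"]; print(T.round(4),F.round(1),M.round(2))
print("contact offset x,y", (-.19*F[0]-M[1])/F[2], (M[0]-.19*F[1])/F[2])
E
```

```text
[[-0.9957 -0.0922  0.0058  0.5069]
 [-0.0923  0.9957 -0.0028 -0.2413]
 [-0.0055 -0.0033 -1.      0.2413]
 [ 0.      0.      0.      1.    ]] [-9.1  6.4 31. ] [1.47 1.72 0.02]
contact offset x,y 0.00045422334578226997 0.007905611216836556
```

Call:
{"name": "move_arm", "arguments": {"increments": [[1,0,0.05,0,0],[1,0,0,0,0],[1,0,0,0,0],[1,0,0,0,0],[1,0,0,0,0]]}}

```text
t: 20.95
position: [0.5069, -0.241, 0.2413]
tool_rot: [0.003, -0.046, 0.999, -0.002]
wrist_force: [-9.6, 3.5, 30.2]
grip_width: 0.0235
grip_force: 115.7
```

```bash
python3 look.py 14; python3 - <<'E'
from h import *
s=robot.observe(); F=s["wrist_force"]; M=s["moment"]; print(F.round(1),"contact offset", ((-.19*F[0]-M[1])/F[2]).round(3), ((M[0]-.19*F[1])/F[2]).round(3))
c,_=cam("wrist"); W=np.load("pics/W14.npy"); W6=np.load("pics/W6.npy"); W12=np.load("pics/W12.npy")
g=cv2.cvtColor(cv2.imread("pics/w14.png"),cv2.COLOR_BGR2GRAY)
u,v=proj(c,W,np.array([.4572,-.2457,.07])); u0,v0=int(u),int(v)
m=((g[v0-8:v0+9,u0-10:u0+11]>98)).astype(np.uint8); k,l,st,ce=cv2.connectedComponentsWithStats(m)
i=l[8,10]; print("pred",u,v,"tip",ce[i]+[u0-10,v0-8],st[i], at(c,W,*(ce[i]+[u0-10,v0-8]),.07))
E
```

```text
20.95 [[-0.9957 -0.0923  0.0061  0.5069]
 [-0.0924  0.9957 -0.0037 -0.241 ]
 [-0.0057 -0.0042 -1.      0.2413]
 [ 0.      0.      0.      1.    ]] [-9.62  3.5  30.16]
[-9.1  4.6 30.3] contact offset 0.001 0.01
pred 262.0912232341418 146.55004334466813 tip [261.50515464 146.86597938] [ 5  4 11 11 97] [ 0.45735938 -0.2459396   0.07      ]
```

The dowel is where it was at the station, the contact is centred under 30 N and the height isn't moving. Handing in.

```bash
python3 -c "
from station import robot
print(robot.hand_in())"
```

```text
the job is handed in; nothing more can be done
None
```

I pushed the shuttle into the closing-station notch and set the cover on both dowels. It is pressed down with about 30 N, metal to metal judging by height and force, still gripped, and handed in at about 21 s.

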